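# Put the stray domino away and shut the slide-top box

### The arm

A 6-joint arm with a two-finger parallel gripper is mounted at the origin on the work surface. World frame = base frame: x ahead of the robot, y to its left, z up, the work surface at z = 0. Lengths are in m, angles in rad, forces in N, time in s.
With the tool pointing down it reaches from about 0.3 to 0.85 m from the base axis. Payload 5.4 kg.
Tool frame: the origin (TCP) lies midway between the tips of the shut fingers; the grasp point (between the pads) lies 19 mm behind it (env.tcp_to_grasp is the z of the grasp point in the tool frame, in m); z points along the fingers, y is the line along which they close (so a half turn about z gives the same grasp; the last joint's range is limited). The gripper opens to 85 mm and grips with 20 to 120 N. Pads are 22 mm wide; open, the fingers measure 114 mm over their backs; the gripper's body (76 mm by 85 mm) begins 54 mm behind the grasp point. The pads swing forward as they close: fully open they stand 13 mm farther back than shut.
Start: joints at [-1.534, 0.158, 1.597, -0, 1.386, -0.21], TCP at [0.14, -0.558, 0.231] pointing down, gripper open.
Joint ranges: [-2.91, 2.91], [-0.94, 2.29], [0.18, 2.7], [-1.29, 4.43], [0.17, 2.64], [-3, 3]. Speed limits (rad/s): [2.57, 2.57, 3.14, 3.14, 3.14, 3.14].

### API

Orientations are given as a unit quaternion [x, y, z, w].
In Python, from cell import telemetry, viewer, job, env gives the robot as it stands.
- The arm moves only by the tool jog_arm, never from a script. Its argument "plan" is a list of rows, each an object with "offset": the shift along the tool's x, y, z in mm, a list of three; "delta_rot": the turn, a rotation vector about the tool's x, y, z in rad, a list of three. A call has 1 to 12 rows; each row shifts and turns the commanded pose from where the row before left it, along the tool's axes as they then stand; what a row does not reach is not made up. A row lasts 1/8 s, in which the tool goes at most 62.5 mm and 10.7 degrees, less where a joint would pass 70% of its speed; a pose out of reach is approached as far as the arm can. A call is refused whole if a number of a shift passes 62.5 or a number of a turn 0.188, either way. A call with a gripper value outside its range is refused whole. "gripper" is the opening, from 0 (shut) to 1 (fully open), set as the call begins (left out, the last holds). The fingers move at their own pace and stop on an object; "force" is the grip in N (left out, the last holds). Time passes only in rows, so rows that do not move let the fingers close. It gives the time, the measured TCP pose, the force, the opening and the grip force at its end, in the units of the state.
- telemetry.get_obs(): the state, without advancing time (a new reading comes with each control period).
- viewer.grab_frame(name): name is "scene" or "top" or "wrist"; returns a dict with "pixels" (480x640x3 uint8, red, green, blue), "mtx" (3x3 intrinsics, pixels), "pose" (4x4, takes a point from camera to world coordinates). Camera axes: x right, y up, looking along -z (the intrinsics and any distortion apply to the point x, -y, -z); pixel columns grow to the right and rows downward; lengths in m; the calibration is good to about 2 mm. The wrist camera is an equidistant fisheye: a pixel r from the principal point sees the ray r / f radians off the axis. A picture is of the moment at which its call begins. There is no depth.
- job.job_done(): hands the job in; it is judged then, once.
The state is a dict: "t": time; "joint_pos": joint angles; "qvel": joint speeds; "tau": joint torques, N m; "eef_pos": TCP position; "tcp_rot": TCP orientation; "contact_force": force on the tool from outside, world axes, zero at the start; "ft_torque": the same for the moment, N m; "finger_gap": finger opening in m; "gripper_force": force on a finger pad.
Only numpy, scipy, OpenCV 4.12 (cv2) and the standard library are available. Lean on these libraries where they do the work, as an engineer would, in place of code of your own. Each camera call takes 0.05 s, during which the arm holds its last target. There are 200 camera calls.

### The job

Lay the stray domino flat inside the open domino box, then slide the box's lid shut along its channel, over the small ridge near the far end, until it is fully home against the end wall and let go. The lid needs a firm push to get over the ridge, but do not ram it into the end wall, and leave the other things on the table where they are.

Things in the scene. Friction and masses are not known exactly. Their poses are not given: they have to be found in the camera images.
- box: light-wood domino box screwed to the table, x -95 to 100, y -52 to 52 mm, 46 mm high. Origin: on its underside near the middle, z up. The lid closes towards its +x. Side walls: inside faces at y = +-42 mm, a groove in each (z 34 to 40 mm) under a 10 mm wide lip that forms the top. The rear wall (x -95 to -89 mm) is only 34 mm high; the lid runs over it.
- box_floor (a point): middle of the flat inner floor (a packed layer of dominoes), (-10.5, 0, 14.5) mm in the box's frame. The inside runs from x = -89 to 68 mm; from x = 68 to 89 mm there is a 34 mm high ledge.
- ridge_top (a point): crest of the small ridge across the ledge, (78.5, 0, 36) mm in the box's frame: 70 mm long (y), 7 mm wide, standing up 2 mm, sloping to the box's mouth and steep behind. It is sprung and sinks under the lid's nose: from about 8 mm short of home the push rises to some 11 to 16 N, then about 2 mm short of home the lid snaps over and the ridge pops up behind.
- end_wall: the stop strip of the end wall at the box's far end: stop face at x = +89 mm in the box's frame, z 34 to 45 mm. Origin = the box's origin. It is slightly springy: it gives 1 mm per 8 N, 3 mm at most, and springs back. The lid must not press on it with more than 25 N.
- lid: loose brown wooden lid, 184 (x) x 94 (y) x 5 mm thick, 0.07 to 0.13 kg, its edges in the box's grooves with 1 mm play (1.2 mm in height), open by 105 to 125 mm, the rear sticking out and sagging slightly. Origin: centre of the plate's underside; x towards the nose, z up. Home: origin at (-3, 0, 34) mm in the box's frame, nose on the end wall's strip, rear edge flush with the box.
- lid_rib (a point): middle of the thumb rib on top of the lid near its rear: 8 (x) x 40 (y) x 14 mm high, standing on the lid's top face; at rest this point is at (-80, 0, 12) mm in the lid's frame, the rib's top at 19 mm. Push on its rear face. The rib is sprung along x: it gives about 1 mm against the lid for each 3.5 N of push (up to 8 mm), and springs back.
- lid_nose (a point): the lid's nose tip, level of the lid's underside, (92, 0, 0) mm in the lid's frame. The underside slopes up over the last 9 mm to the nose; a cross groove 9 to 15 mm behind the tip drops over the ridge. The opening of the box lies between the nose and the ledge (84 to 104 mm at the start).
- domino: the stray ivory domino with black pips, 50 long (x) x 25 wide (y) x 10 mm thick, 0.02 kg, lying flat and loose on the table. Origin: centre of its underside; z up.
- domino_mid (a point): the middle of the domino, 5 mm above its origin. Lying flat in the box it is 19.5 mm above the box's origin.
- chalk: paper-wrapped cube of cue chalk, 22 x 22 x 19 mm high, loose; a bystander; origin: centre of its underside
- die: ivory die, 18 mm, loose; a bystander; origin: centre of its underside
- card_pack: pack of playing cards lying flat, 92 x 64 x 19 mm high, loose; a bystander; origin: centre of its underside
- dice_cup: dark brown dice cup, open end up, 76 mm across, 90 mm high, loose; a bystander; origin: centre of its underside
- mug: white mug with a handle, 82 mm across, 95 mm high, loose; a bystander; origin: centre of its underside
Mind the look-alikes: they are no part of the job. Of the things that look like the lid, the smaller one is meant. Of the things that look like the domino, the larger one is meant.

How it is judged:
By the outcome, as a careful person would: the job done as asked, in the order asked, and still so for the second after the job is handed in, with the robot touching nothing.
It also fails if it takes over 59 s, if anything falls off the work surface, if the arm or the gripper's body presses on something with over 40 N, if the wrist force passes 120 N, or if a joint passes its speed limit or range.

## Working session

There is one attempt and no reset: what is moved stays moved. The work goes in short steps, Python scripts to look and compute and a tool call to move; the robot and the scene stay as the last step left them, time stands still between calls to the robot, and variables do not carry over. Pictures are saved under pics/ and viewed, at most 10 in all, crops included, and the job is handed in when it is done.

Besides the shell and the picture viewer there is one more tool, called after "Emit:" as name([rows], argument=value, ...), one row to a line, values as JSON. jog_arm: Moves the arm, as the interface text tells. Its arguments: {"type":"object","properties":{"plan":{"type":"array"},"gripper":{"type":"number"},"force":{"type":"number"}},"required":["plan"]}

```bash
ls; mkdir -p pics; cat > h.py <<'E'
import numpy as np,cv2
from cell import telemetry,viewer,job,env
from scipy.spatial.transform import Rotation as R
def grab(n):
    f=viewer.grab_frame(n); np.savez(f'pics/{n}.npz',**{k:np.array(f[k]) for k in('pixels','mtx','pose')}); return f
def ray(f,u,v,fish=False):
    K=np.array(f['mtx']);T=np.array(f['pose'])
    x=(u-K[0,2])/K[0,0];y=(v-K[1,2])/K[1,1]
    if fish:
        r=np.hypot(x,y);s=np.sin(r)/max(r,1e-9);d=np.array([x*s,y*s,np.cos(r)])
    else: d=np.array([x,y,1.])
    return T[:3,3],T[:3,:3]@(d*[1,-1,-1])
def at(f,u,v,z,fish=False):
    o,d=ray(f,u,v,fish);return o+d*(z-o[2])/d[2]
def proj(f,p):
    K=np.array(f['mtx']);T=np.array(f['pose']);c=T[:3,:3].T@(np.array(p)-T[:3,3]);c=c*[1,-1,-1]
    return (K@(c/c[2]))[:2]
def save(f,n): cv2.imwrite(f'pics/{n}.png',np.array(f['pixels'])[:,:,::-1])
E
python3 - <<'E'
from h import *
for n in('top','scene'):
    f=grab(n);save(f,n+'0');print(n,np.round(f['mtx'],1).tolist(),np.round(f['pose'],3).tolist())
print(telemetry.get_obs(),[a for a in dir(env) if a[0]!='_'])
E
```

```text
pics
top [[452.0, 0.0, 318.2], [0.0, 452.0, 245.5], [0.0, 0.0, 1.0]] [[-0.027, 0.99, -0.141, 0.432], [-0.999, -0.022, 0.032, 0.024], [0.029, 0.142, 0.989, 0.939], [0.0, 0.0, 0.0, 1.0]]
scene [[568.6, 0.0, 326.5], [0.0, 568.6, 241.8], [0.0, 0.0, 1.0]] [[0.733, -0.479, 0.482, 1.077], [0.679, 0.496, -0.541, -0.545], [0.02, 0.724, 0.689, 0.785], [0.0, 0.0, 0.0, 1.0]]
{'t': 0.1, 'joint_pos': array([-1.53409667e+00,  1.58972899e-01,  1.59809542e+00, -6.07558535e-06,
        1.38622252e+00, -2.10095342e-01]), 'qvel': array([ 0.0008673 , -0.00164749, -0.0027156 , -0.00139578,  0.00250144,
        0.00121823]), 'tau': array([-7.30602369e-04, -3.96993041e+01, -3.32338464e+01, -2.20551487e-04,
        4.21576508e-03,  1.59203535e-05]), 'eef_pos': array([ 0.14043095, -0.55702969,  0.2304282 ]), 'tcp_rot': array([ 9.92395758e-01,  1.23085089e-01,  7.05477314e-05, -8.46161188e-04]), 'contact_force': array([ 0.54479559,  0.03881478, -0.08468933]), 'ft_torque': array([-0.0180053 , -0.01915702,  0.09771813]), 'gripper_force': 0.0, 'finger_gap': 0.08532644614079046} ['PlanningError', 'tcp_to_grasp']
```

View pics/top0.png

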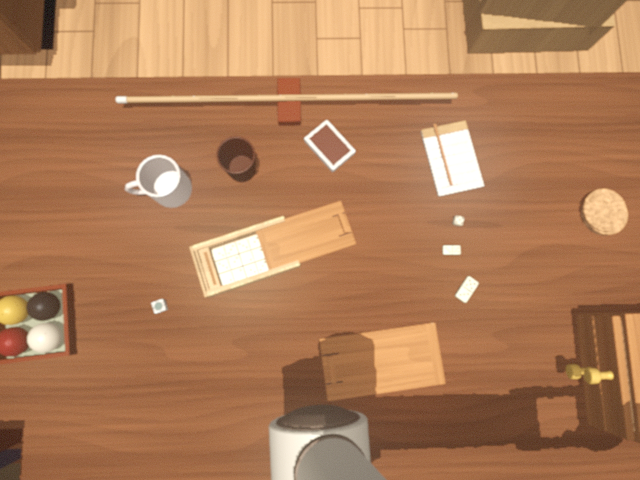

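View pics/scene0.png

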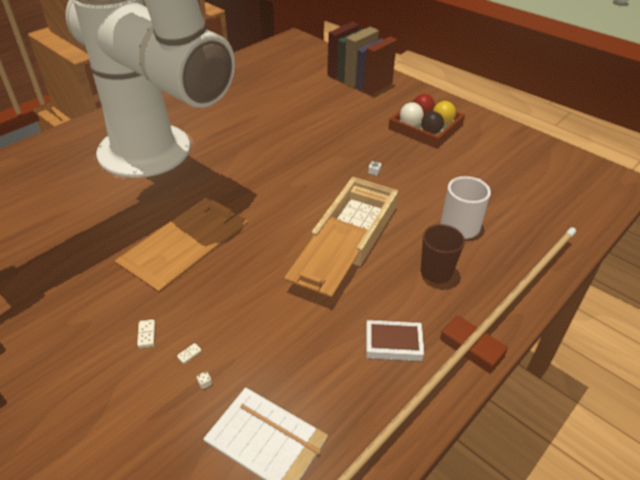

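The top view shows the open box with its lid at about (190–355, 203–296). The stray domino (the larger one) is at (467,289), with the smaller look-alike at (452,250), the die at (459,220) and the chalk at (158,306). Next I'll enlarge the box and the domino.

```bash
python3 - <<'E'
from h import *
f=dict(np.load('pics/top.npz'))
im=f['pixels'][:,:,::-1]
a=cv2.resize(im[190:310,180:370],None,fx=4,fy=4,interpolation=cv2.INTER_CUBIC)
cv2.imwrite('pics/boxcrop.png',a)
g=im[270:310,440:495].astype(int)
m=(g.min(2)>130).astype(np.uint8)
n,l,s,c=cv2.connectedComponentsWithStats(m)
for i in range(1,n):
    if s[i,4]>50:
        pts=np.argwhere(l==i)[:,::-1].astype(np.float32); P=np.array([at(f,u+440,v+270,.010)[:2] for u,v in pts],np.float32)*1000
        print(s[i],cv2.minAreaRect(P),P.mean(0))
for n_,u,v,z in [('chalk',158,306,.019),('die',459,220,.018),('sm',452,250,.008),('boardTL',320,338,0.005),('mug',165,180,.09),('cup',238,159,.09)]: print(n_,at(f,u,v,z).round(3))
E
```

```text
[ 15   6  24  27 365] ((467.037353515625, -311.6262512207031), (29.40144920349121, 54.18304443359375), 52.52892303466797) [ 466.9293 -311.5512]
chalk [0.448 0.317 0.019]
die [ 0.611 -0.303  0.018]
sm [ 0.549 -0.287  0.008]
boardTL [ 0.376 -0.006  0.005]
mug [0.687 0.286 0.09 ]
cup [0.726 0.147 0.09 ]
```

View pics/boxcrop.png

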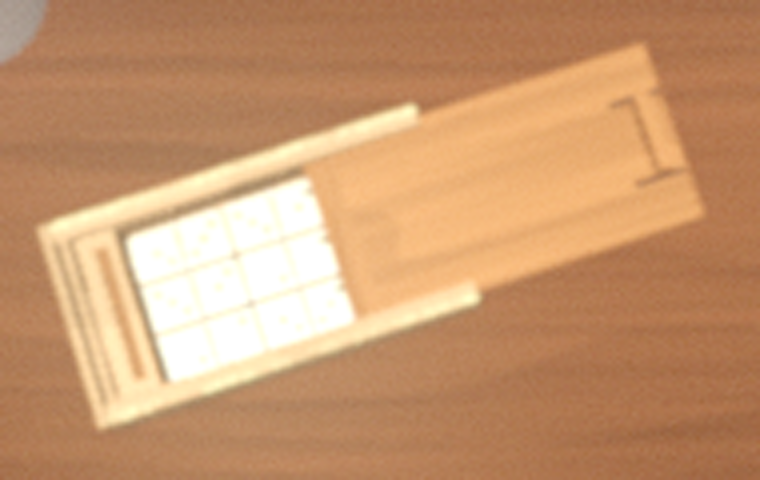

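The crop shows the box's top corners at about (40,228), (100,428), (480,295) and (417,108). The lid's rear corners are at (645,45) and (703,215), and its nose edge runs from (312,175) to (358,318). I'll fit the box pose and plan the move to hover over the domino.

```bash
cat >> h.py <<'E'
def yaw(): # angle of tool y in world, deg
    m=R.from_quat(telemetry.get_obs()['tcp_rot']).as_matrix();return np.degrees(np.arctan2(m[1,1],m[0,1]))
def plan(target,ty,n):
    """rows to TCP target (mm), pointing down, tool-y at angle ty(deg)"""
    o=telemetry.get_obs();p=o['eef_pos']*1000;y0=yaw();d=(ty-y0+180)%360-180
    d=d if n>0 else d; rows=[];dp=(np.array(target)-p)/n
    print('now',p.round(1),'yaw',round(y0,2),'turn rad',np.radians(d).round(3))
    for i in range(n):
        a=np.radians(y0+d*i/n);ey=np.array([np.cos(a),np.sin(a),0]);ez=np.array([0,0,-1.]);ex=np.cross(ey,ez)
        rows.append({'offset':[round(float(dp@e),1) for e in(ex,ey,ez)],'delta_rot':[0,0,round(float(-np.radians(d)/n),4)]})
    for r in rows: print(r)
E
python3 - <<'E'
from h import *
f=dict(np.load('pics/top.npz'))
C=lambda u,v,z:at(f,180+u/4,190+v/4,z)[:2]*1000
obj=np.array([[100,-52],[100,52],[-95,52],[-95,-52]],float)
# image top side = world +x ; box +x ~ world +y => box +y ~ world -x => image bottom
W=np.array([C(40,228,.046),C(100,428,.046),C(480,295,.046),C(417,108,.046)])
def fit(o,w):
    a=o-o.mean(0);b=w-w.mean(0);th=np.arctan2((a[:,0]*b[:,1]-a[:,1]*b[:,0]).sum(),(a*b).sum())
    Rm=np.array([[np.cos(th),-np.sin(th)],[np.sin(th),np.cos(th)]]);t=w.mean(0)-Rm@o.mean(0);print(np.degrees(th),t,((o@Rm.T+t)-w).round(1).tolist());return th,t
th,t=fit(obj,W); Rm=np.array([[np.cos(th),-np.sin(th)],[np.sin(th),np.cos(th)]])
for u,v,z in[(645,45,.037),(703,215,.037),(312,175,.040),(358,318,.040),(150,300,.035)]: print((Rm.T@(C(u,v,z)-t)).round(1))
plan((467,-311,150),52.5,12)
E
```

```text
107.37933940432309 [542.67263542 137.17173694] [[0.3, 0.1], [0.2, -0.7], [-2.3, -0.4], [1.9, 1.0]]
[-216.4  -45.9]
[-215.1   46.5]
[-34.9 -35.4]
[-34.4  40.5]
[61.  -1.9]
now [ 140.4 -557.   230.4] yaw -75.86 turn rad 2.24
{'offset': [31.4, -13.2, 6.7], 'delta_rot': [0, 0, -0.1867]}
{'offset': [33.3, -7.2, 6.7], 'delta_rot': [0, 0, -0.1867]}
{'offset': [34.1, -0.9, 6.7], 'delta_rot': [0, 0, -0.1867]}
{'offset': [33.6, 5.5, 6.7], 'delta_rot': [0, 0, -0.1867]}
{'offset': [32.0, 11.6, 6.7], 'delta_rot': [0, 0, -0.1867]}
{'offset': [29.3, 17.4, 6.7], 'delta_rot': [0, 0, -0.1867]}
{'offset': [25.6, 22.5, 6.7], 'delta_rot': [0, 0, -0.1867]}
{'offset': [21.0, 26.9, 6.7], 'delta_rot': [0, 0, -0.1867]}
{'offset': [15.6, 30.3, 6.7], 'delta_rot': [0, 0, -0.1867]}
{'offset': [9.7, 32.7, 6.7], 'delta_rot': [0, 0, -0.1867]}
{'offset': [3.5, 33.9, 6.7], 'delta_rot': [0, 0, -0.1867]}
{'offset': [-2.9, 34.0, 6.7], 'delta_rot': [0, 0, -0.1867]}
```

Emit:
jog_arm([
  {"offset":[31.4,-13.2,6.7],"delta_rot":[0,0,-0.1867]},
  {"offset":[33.3,-7.2,6.7],"delta_rot":[0,0,-0.1867]},
  {"offset":[34.1,-0.9,6.7],"delta_rot":[0,0,-0.1867]},
  {"offset":[33.6,5.5,6.7],"delta_rot":[0,0,-0.1867]},
  {"offset":[32,11.6,6.7],"delta_rot":[0,0,-0.1867]},
  {"offset":[29.3,17.4,6.7],"delta_rot":[0,0,-0.1867]},
  {"offset":[25.6,22.5,6.7],"delta_rot":[0,0,-0.1867]},
  {"offset":[21,26.9,6.7],"delta_rot":[0,0,-0.1867]},
  {"offset":[15.6,30.3,6.7],"delta_rot":[0,0,-0.1867]},
  {"offset":[9.7,32.7,6.7],"delta_rot":[0,0,-0.1867]},
  {"offset":[3.5,33.9,6.7],"delta_rot":[0,0,-0.1867]},
  {"offset":[-2.9,34,6.7],"delta_rot":[0,0,-0.1867]},
], gripper=0.6)

```text
t: 1.6
eef_pos: [0.4678, -0.3105, 0.1502]
tcp_rot: [0.318, 0.948, 0.0, -0.0]
contact_force: [0.0, -0.3, -0.5]
finger_gap: 0.0513
gripper_force: 0.0
```

Emit:
jog_arm([
  {"offset":[0,0,0],"delta_rot":[0,0,0]},
  {"offset":[0,0,0],"delta_rot":[0,0,0]},
])

```text
t: 1.85
eef_pos: [0.4667, -0.3118, 0.1507]
tcp_rot: [0.322, 0.947, -0.0, -0.0]
contact_force: [-0.4, 0.2, 0.3]
finger_gap: 0.0511
gripper_force: 0.0
```

```bash
python3 - <<'E'
from h import *
f=grab('wrist');save(f,'w1');print(yaw(),f['mtx'],f['pose'].round(3))
E
```

```text
52.38492470267272 [[371.64829954   0.         321.4230909 ]
 [  0.         371.64829954 239.44418723]
 [  0.           0.           1.        ]] [[ 0.61  -0.755 -0.24   0.406]
 [ 0.792  0.582  0.185 -0.265]
 [-0.    -0.303  0.953  0.293]
 [ 0.     0.     0.     1.   ]]
```

View pics/w1.png

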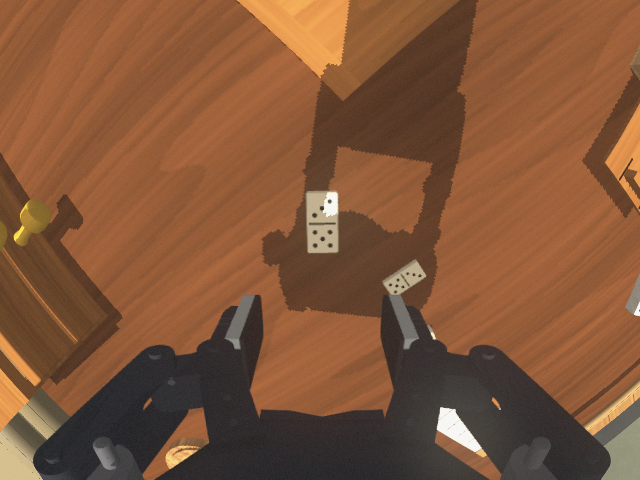

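The wrist view shows the large domino directly ahead. Its top-face corners are at about (307,192), (337,191), (338,252) and (307,253), aligned with the tool; the small look-alike is at (405,278).

```bash
python3 - <<'E'
from h import *
f=dict(np.load('pics/wrist.npz'))
P=np.array([at(f,u,v,.010,True)[:2]*1000 for u,v in[(307,192),(337,191),(338,252),(307,253)]],np.float32)
print(P,P.mean(0),np.linalg.norm(np.diff(P,axis=0),axis=1))
e=P[2]-P[1]+P[3]-P[0];print(np.degrees(np.arctan2(e[1],e[0])))
print(at(f,405,278,.008,True))
plan((*P.mean(0),50),52.5,3)
E
```

```text
[[ 439.3492  -304.94687]
 [ 452.83585 -286.1476 ]
 [ 493.126   -315.45178]
 [ 478.52966 -335.80472]] [ 465.96017 -310.58774] [23.13658  49.819992 25.045864]
-37.126987
[ 0.54751472 -0.28471469  0.008     ]
now [ 466.6 -312.1  150.9] yaw 52.38 turn rad 0.002
{'offset': [0.5, 0.3, 33.6], 'delta_rot': [0, 0, -0.0007]}
{'offset': [0.5, 0.3, 33.6], 'delta_rot': [0, 0, -0.0007]}
{'offset': [0.5, 0.3, 33.6], 'delta_rot': [0, 0, -0.0007]}
```

Emit:
jog_arm([
  {"offset":[0.5,0.3,50],"delta_rot":[0,0,0]},
  {"offset":[0.5,0.3,50],"delta_rot":[0,0,0]},
  {"offset":[0.5,0.3,30],"delta_rot":[0,0,0]},
  {"offset":[0,0,12],"delta_rot":[0,0,0]},
  {"offset":[0,0,5.5],"delta_rot":[0,0,0]},
  {"offset":[0,0,0],"delta_rot":[0,0,0]},
  {"offset":[0,0,0],"delta_rot":[0,0,0]},
])

```text
t: 2.78
eef_pos: [0.4674, -0.3108, 0.0048]
tcp_rot: [0.321, 0.947, -0.001, 0.001]
contact_force: [-0.9, 0.6, -0.3]
finger_gap: 0.0512
gripper_force: 0.0
```

Emit:
jog_arm([
  {"offset":[0,0,0],"delta_rot":[0,0,0]},
  {"offset":[0,0,0],"delta_rot":[0,0,0]},
  {"offset":[0,0,0],"delta_rot":[0,0,0]},
  {"offset":[0,0,0],"delta_rot":[0,0,0]},
  {"offset":[0,0,0],"delta_rot":[0,0,0]},
  {"offset":[0,0,0],"delta_rot":[0,0,0]},
], gripper=0.15, force=25)

```text
t: 3.52
eef_pos: [0.467, -0.3103, 0.0042]
tcp_rot: [0.321, 0.947, -0.0, 0.0]
contact_force: [-1.3, 0.6, 6.5]
finger_gap: 0.0236
gripper_force: 25.0
```

Emit:
jog_arm([
  {"offset":[0,0,-10],"delta_rot":[0,0,0]},
  {"offset":[0,0,-40],"delta_rot":[0,0,0]},
  {"offset":[0,0,-50],"delta_rot":[0,0,0]},
  {"offset":[0,0,-50],"delta_rot":[0,0,0]},
  {"offset":[0,0,0],"delta_rot":[0,0,0]},
])

```text
t: 4.15
eef_pos: [0.4689, -0.3123, 0.1589]
tcp_rot: [0.321, 0.947, -0.002, 0.005]
contact_force: [-0.5, 0.5, -0.3]
finger_gap: 0.024
gripper_force: 24.7
```

```bash
python3 - <<'E'
from h import *
plan((537.3,154.4,155),17.4,10)
E
```

```text
now [ 468.9 -312.3  158.9] yaw 52.51 turn rad -0.613
{'offset': [23.0, 41.2, 0.4], 'delta_rot': [0, 0, 0.0613]}
{'offset': [25.5, 39.7, 0.4], 'delta_rot': [0, 0, 0.0613]}
{'offset': [27.8, 38.1, 0.4], 'delta_rot': [0, 0, 0.0613]}
{'offset': [30.1, 36.3, 0.4], 'delta_rot': [0, 0, 0.0613]}
{'offset': [32.3, 34.4, 0.4], 'delta_rot': [0, 0, 0.0613]}
{'offset': [34.3, 32.3, 0.4], 'delta_rot': [0, 0, 0.0613]}
{'offset': [36.2, 30.2, 0.4], 'delta_rot': [0, 0, 0.0613]}
{'offset': [38.0, 27.9, 0.4], 'delta_rot': [0, 0, 0.0613]}
{'offset': [39.7, 25.5, 0.4], 'delta_rot': [0, 0, 0.0613]}
{'offset': [41.2, 23.0, 0.4], 'delta_rot': [0, 0, 0.0613]}
```

Emit:
jog_arm([
  {"offset":[23,41.2,0.4],"delta_rot":[0,0,0.0613]},
  {"offset":[25.5,39.7,0.4],"delta_rot":[0,0,0.0613]},
  {"offset":[27.8,38.1,0.4],"delta_rot":[0,0,0.0613]},
  {"offset":[30.1,36.3,0.4],"delta_rot":[0,0,0.0613]},
  {"offset":[32.3,34.4,0.4],"delta_rot":[0,0,0.0613]},
  {"offset":[34.3,32.3,0.4],"delta_rot":[0,0,0.0613]},
  {"offset":[36.2,30.2,0.4],"delta_rot":[0,0,0.0613]},
  {"offset":[38,27.9,0.4],"delta_rot":[0,0,0.0613]},
  {"offset":[39.7,25.5,0.4],"delta_rot":[0,0,0.0613]},
  {"offset":[41.2,23,0.4],"delta_rot":[0,0,0.0613]},
  {"offset":[0,0,0],"delta_rot":[0,0,0]},
  {"offset":[0,0,0],"delta_rot":[0,0,0]},
])

```text
t: 5.65
eef_pos: [0.5342, 0.1564, 0.1485]
tcp_rot: [0.592, 0.806, -0.001, -0.001]
contact_force: [-0.1, -0.5, -0.9]
finger_gap: 0.0238
gripper_force: 24.7
```

```bash
python3 - <<'E'
from h import *
f=grab('wrist');save(f,'w2');print(yaw(),telemetry.get_obs()['eef_pos'])
E
```

```text
17.364045736207633 [0.53446492 0.15592723 0.14869972]
```

View pics/w2.png

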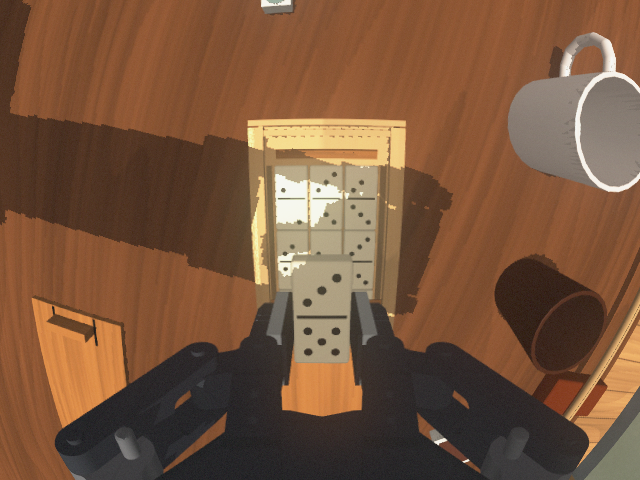

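The domino is held and level-looking, with its top face spanning roughly (295–350, 262–362). The box's far-end corners are at about (249,122) and (405,122), and the floor dominoes are in view. I'll check the box pose and the domino's tilt.

```bash
python3 - <<'E'
from h import *
f=dict(np.load('pics/wrist.npz'));t=np.array([542.7,137.2]);th=np.radians(107.4);Rm=np.array([[np.cos(th),-np.sin(th)],[np.sin(th),np.cos(th)]])
B=lambda u,v,z:(Rm.T@(at(f,u,v,z,True)[:2]*1000-t)).round(1)
print('end corners',B(249,122,.046),B(405,122,.046),'ledge edge',B(270,165,.034),B(378,165,.034))
z=.1487+.006
for p in[(295,262),(350,262),(349,362),(295,362)]: print(B(*p,z))
print('tcp',Rm.T@(telemetry.get_obs()['eef_pos'][:2]*1000-t))
E
```

```text
end corners [101.   49.8] [101.4 -52.5] ledge edge [70.7 38.1] [ 70.8 -36.8]
[45.7 12.6]
[45.7 -9. ]
[ -2.4 -10.1]
[-2.5 14. ]
tcp [20.33290029  2.25803638]
```

Emit:
jog_arm([
  {"offset":[0,1.5,40],"delta_rot":[0,0,0]},
  {"offset":[0,1,40],"delta_rot":[0,0,0]},
  {"offset":[0,0,25],"delta_rot":[0,0,0]},
  {"offset":[0,0,12],"delta_rot":[0,0,0]},
  {"offset":[0,0,6],"delta_rot":[0,0,0]},
  {"offset":[0,0,0],"delta_rot":[0,0,0]},
  {"offset":[0,0,0],"delta_rot":[0,0,0]},
])

```text
t: 6.58
eef_pos: [0.5383, 0.1575, 0.0275]
tcp_rot: [0.592, 0.806, 0.001, 0.001]
contact_force: [1.0, 0.0, 0.1]
finger_gap: 0.0242
gripper_force: 24.8
```

Emit:
jog_arm([
  {"offset":[0,0,4],"delta_rot":[0,0,0]},
  {"offset":[0,0,3],"delta_rot":[0,0,0]},
  {"offset":[0,0,0],"delta_rot":[0,0,0]},
  {"offset":[0,0,0],"delta_rot":[0,0,0]},
])

```text
t: 7.08
eef_pos: [0.5374, 0.1575, 0.0194]
tcp_rot: [0.592, 0.806, -0.0, -0.0]
contact_force: [0.9, -1.1, -0.1]
finger_gap: 0.0242
gripper_force: 24.8
```

Emit:
jog_arm([
  {"offset":[0,0,0],"delta_rot":[0,0,0]},
  {"offset":[0,0,0],"delta_rot":[0,0,0]},
  {"offset":[0,0,0],"delta_rot":[0,0,0]},
], gripper=0.45)

```text
t: 7.45
eef_pos: [0.5374, 0.1575, 0.0194]
tcp_rot: [0.592, 0.806, 0.0, 0.0]
contact_force: [0.5, -0.1, -1.0]
finger_gap: 0.0383
gripper_force: 0.0
```

Emit:
jog_arm([
  {"offset":[0,0,-10],"delta_rot":[0,0,0]},
  {"offset":[0,0,-40],"delta_rot":[0,0,0]},
  {"offset":[0,0,-50],"delta_rot":[0,0,0]},
  {"offset":[0,0,-30],"delta_rot":[0,0,0]},
  {"offset":[-60,0,0],"delta_rot":[0,0,0]},
  {"offset":[-60,0,0],"delta_rot":[0,0,0]},
  {"offset":[0,0,0],"delta_rot":[0,0,0]},
  {"offset":[0,0,0],"delta_rot":[0,0,0]},
])

```text
t: 8.45
eef_pos: [0.5731, 0.0431, 0.1497]
tcp_rot: [0.592, 0.806, 0.0, -0.0]
contact_force: [0.7, 0.6, -0.2]
finger_gap: 0.0385
gripper_force: 0.0
```

```bash
python3 - <<'E'
from h import *
f=grab('wrist');save(f,'w3');print(yaw(),telemetry.get_obs()['eef_pos'])
E
```

```text
17.412360835798143 [0.57294184 0.04373403 0.14964438]
```

View pics/w3.png

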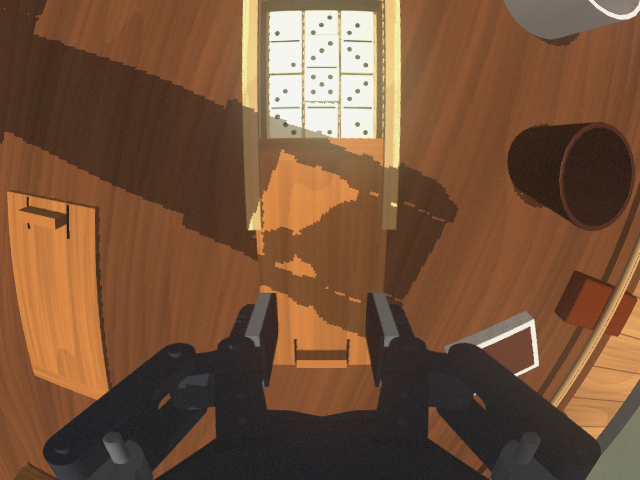

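The domino lies flat on the box floor at about (305–338, 38–103), clear of the nose at v≈138. The lid rib is at (296–350, 345–365). I'll measure the lid and plan an approach from behind it.

```bash
cat >> h.py <<'E'
t0=np.array([542.7,137.2]);th=np.radians(107.4);Rm=np.array([[np.cos(th),-np.sin(th)],[np.sin(th),np.cos(th)]])
tob=lambda p:(Rm.T@(np.array(p)[:2]*1000-t0)).round(1)
tow=lambda x,y:Rm@np.array([x,y])+t0
E
python3 - <<'E'
from h import *
f=dict(np.load('pics/wrist.npz'))
B=lambda u,v,z:tob(at(f,u,v,z,True))
print('nose',B(262,138,.039),B(380,138,.039),'lid rear',B(300,367,.037),B(345,367,.037),'lid sides rear',B(274,365,.037),B(370,365,.037))
print('rib top front edge',B(297,345,.051),B(349,345,.051),'box rear',B(248,229,.046),B(395,229,.046))
print('domino',[B(*p,.0245).tolist() for p in[(305,38),(338,38),(338,103),(305,103)]])
print('card',B(450,350,.019))
print('tcp',tob(telemetry.get_obs()['eef_pos']))
plan((*tow(-240,-1),100),17.4,3)
E
```

```text
nose [-29.7  39.1] [-29.9 -40.8] lid rear [-215.6   17.3] [-215.7  -20.8] lid sides rear [-214.    39.3] [-214.2  -42. ]
rib top front edge [-183.4   17.9] [-183.5  -22.2] box rear [-91.9  50.1] [-92.1 -52.3]
domino [[42.3, 10.4], [42.2, -12.9], [-5.7, -12.8], [-5.6, 10.4]]
card [-215.3 -119.4]
tcp [-98.2  -0.9]
now [572.9  43.7 149.6] yaw 17.41 turn rad -0.0
{'offset': [-47.3, 0.0, 16.5], 'delta_rot': [0, 0, 0.0001]}
{'offset': [-47.3, 0.0, 16.5], 'delta_rot': [0, 0, 0.0001]}
{'offset': [-47.3, 0.0, 16.5], 'delta_rot': [0, 0, 0.0001]}
```

Emit:
jog_arm([
  {"offset":[-47.5,0,0],"delta_rot":[0,0,0]},
  {"offset":[-47.5,0,10],"delta_rot":[0,0,0]},
  {"offset":[-47,0.5,20],"delta_rot":[0,0,0]},
  {"offset":[0,0,30],"delta_rot":[0,0,0]},
  {"offset":[0,0,30],"delta_rot":[0,0,0]},
  {"offset":[0,0,15],"delta_rot":[0,0,0]},
  {"offset":[0,0,0],"delta_rot":[0,0,0]},
  {"offset":[0,0,0],"delta_rot":[0,0,0]},
], gripper=0, force=60)

```text
t: 9.5
eef_pos: [0.6172, -0.0922, 0.046]
tcp_rot: [0.592, 0.806, 0.0, 0.001]
contact_force: [0.2, -0.2, 0.4]
finger_gap: 0.0004
gripper_force: 0.0
```

```bash
python3 - <<'E'
from h import *
o=telemetry.get_obs();print(yaw(),o['eef_pos'],tob(o['eef_pos']),o['finger_gap'],o['t'])
f=grab('wrist');save(f,'w4')
E
```

```text
17.429966471482164 [ 0.61720247 -0.09221998  0.0459511 ] [-241.2   -2.5] 0.0003916205920714667 9.5
```

View pics/w4.png

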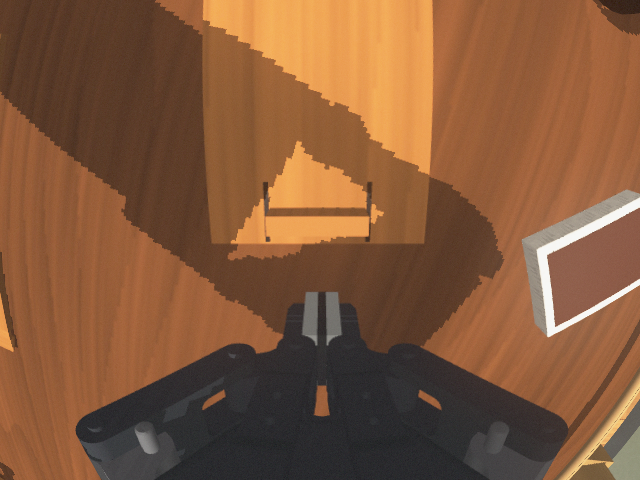

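The shut fingers (u≈322) are lined up behind the rib, which is centred near (318,212), and the way is clear. I'll advance to contact.

Emit:
jog_arm([
  {"offset":[5,0,2.5],"delta_rot":[0,0,0]},
  {"offset":[6,0,0],"delta_rot":[0,0,0]},
  {"offset":[5,0,0],"delta_rot":[0,0,0]},
  {"offset":[4,0,0],"delta_rot":[0,0,0]},
  {"offset":[3,0,0],"delta_rot":[0,0,0]},
  {"offset":[3,0,0],"delta_rot":[0,0,0]},
  {"offset":[0,0,0],"delta_rot":[0,0,0]},
  {"offset":[0,0,0],"delta_rot":[0,0,0]},
])

```text
t: 10.55
eef_pos: [0.6084, -0.0676, 0.0419]
tcp_rot: [0.592, 0.806, 0.0, -0.0]
contact_force: [0.0, -1.0, -0.4]
finger_gap: -0.0002
gripper_force: 0.1
```

Emit:
jog_arm([
  {"offset":[3,0,0],"delta_rot":[0,0,0]},
  {"offset":[4,0,0],"delta_rot":[0,0,0]},
  {"offset":[5,0,0],"delta_rot":[0,0,0]},
  {"offset":[5,0,0],"delta_rot":[0,0,0]},
  {"offset":[5,0,0],"delta_rot":[0,0,0]},
  {"offset":[5,0,0],"delta_rot":[0,0,0]},
  {"offset":[5,0,0],"delta_rot":[0,0,0]},
  {"offset":[5,0,0],"delta_rot":[0,0,0]},
  {"offset":[5,0,0],"delta_rot":[0,0,0]},
  {"offset":[5,0,0],"delta_rot":[0,0,0]},
  {"offset":[3,0,0],"delta_rot":[0,0,0]},
  {"offset":[0,0,0],"delta_rot":[0,0,0]},
])

```text
t: 12.05
eef_pos: [0.5932, -0.0195, 0.0418]
tcp_rot: [0.592, 0.806, -0.0, -0.0]
contact_force: [-0.4, 0.4, 0.1]
finger_gap: 0.0003
gripper_force: 0.0
```

```bash
python3 - <<'E'
from h import *
o=telemetry.get_obs();print(yaw(),o['eef_pos'],tob(o['eef_pos']),o['contact_force'])
f=grab('wrist');a=f['pixels'];save({'pixels':a},'w5')
E
```

```text
17.399511384651536 [ 0.59319615 -0.01954008  0.04177388] [-164.7   -1.3] [-0.35050125  0.44445939  0.12034504]
```

View pics/w5.png

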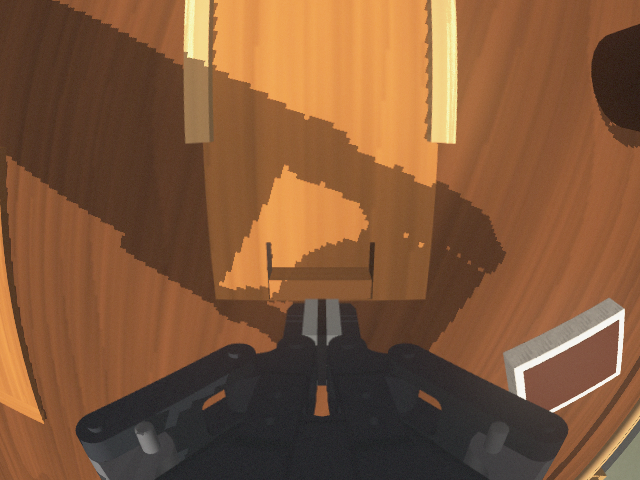

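The fingers sit at the rib. The box's rear edges are at v≈142 and the lid's rear edge is at v≈300.

```bash
python3 - <<'E'
from h import *
f=dict(np.load('pics/wrist.npz')) if 0 else grab('wrist')
B=lambda u,v,z:tob(at(f,u,v,z,True))
print('lid rear',B(240,300,.038),B(400,300,.038),'box rear',B(197,142,.046),B(443,142,.046))
E
```

```text
lid rear [-162.2   34.8] [-162.2  -36.4] box rear [-92.4  45.8] [-92.6 -47.6]
```

Emit:
jog_arm([
  {"offset":[4,0,0],"delta_rot":[0,0,0]},
  {"offset":[5,0,0],"delta_rot":[0,0,0]},
  {"offset":[5,0,0],"delta_rot":[0,0,0]},
  {"offset":[5,0,0],"delta_rot":[0,0,0]},
  {"offset":[5,0,0],"delta_rot":[0,0,0]},
  {"offset":[5,0,0],"delta_rot":[0,0,0]},
  {"offset":[5,0,0],"delta_rot":[0,0,0]},
  {"offset":[5,0,0],"delta_rot":[0,0,0]},
  {"offset":[5,0,0],"delta_rot":[0,0,0]},
  {"offset":[4,0,0],"delta_rot":[0,0,0]},
  {"offset":[2,0,0],"delta_rot":[0,0,0]},
  {"offset":[0,0,0],"delta_rot":[0,0,0]},
])

```text
t: 13.65
eef_pos: [0.5784, 0.028, 0.0419]
tcp_rot: [0.592, 0.806, 0.0, -0.0]
contact_force: [-0.1, -0.3, -0.1]
finger_gap: 0.0004
gripper_force: 0.0
```

Emit:
jog_arm([
  {"offset":[2,0,0],"delta_rot":[0,0,0]},
  {"offset":[2,0,0],"delta_rot":[0,0,0]},
  {"offset":[2,0,0],"delta_rot":[0,0,0]},
  {"offset":[0,0,0],"delta_rot":[0,0,0]},
])

```text
t: 14.15
eef_pos: [0.5766, 0.0338, 0.0419]
tcp_rot: [0.592, 0.806, 0.0, -0.0]
contact_force: [-0.1, -0.2, -0.3]
finger_gap: 0.0001
gripper_force: 0.0
```

Emit:
jog_arm([
  {"offset":[1.5,0,0],"delta_rot":[0,0,0]},
  {"offset":[1.5,0,0],"delta_rot":[0,0,0]},
  {"offset":[1.5,0,0],"delta_rot":[0,0,0]},
  {"offset":[0,0,0],"delta_rot":[0,0,0]},
])

```text
t: 14.65
eef_pos: [0.5753, 0.038, 0.0419]
tcp_rot: [0.592, 0.806, 0.0, -0.0]
contact_force: [0.1, -0.3, 0.5]
finger_gap: -0.0
gripper_force: 0.0
```

Emit:
jog_arm([
  {"offset":[1.5,0,0],"delta_rot":[0,0,0]},
  {"offset":[1.5,0,0],"delta_rot":[0,0,0]},
  {"offset":[0,0,0],"delta_rot":[0,0,0]},
])

```text
t: 15.02
eef_pos: [0.5744, 0.0408, 0.0419]
tcp_rot: [0.592, 0.806, -0.0, -0.0]
contact_force: [1.2, -0.2, 0.7]
finger_gap: -0.0005
gripper_force: 0.1
```

Emit:
jog_arm([
  {"offset":[1,0,0],"delta_rot":[0,0,0]},
  {"offset":[1,0,0],"delta_rot":[0,0,0]},
  {"offset":[0,0,0],"delta_rot":[0,0,0]},
])

```text
t: 15.4
eef_pos: [0.5738, 0.0427, 0.0419]
tcp_rot: [0.592, 0.806, 0.0, 0.0]
contact_force: [0.3, -1.1, -0.2]
finger_gap: 0.0
gripper_force: 0.2
```

Emit:
jog_arm([
  {"offset":[1,0,0],"delta_rot":[0,0,0]},
  {"offset":[1,0,0],"delta_rot":[0,0,0]},
  {"offset":[0,0,0],"delta_rot":[0,0,0]},
])

```text
t: 15.78
eef_pos: [0.5735, 0.0441, 0.0421]
tcp_rot: [0.592, 0.806, -0.0, 0.0]
contact_force: [0.8, -3.3, 0.6]
finger_gap: 0.0003
gripper_force: 1.9
```

Emit:
jog_arm([
  {"offset":[1,0,0],"delta_rot":[0,0,0]},
  {"offset":[1,0,0],"delta_rot":[0,0,0]},
  {"offset":[0,0,0],"delta_rot":[0,0,0]},
])

```text
t: 16.15
eef_pos: [0.5734, 0.0454, 0.0424]
tcp_rot: [0.592, 0.806, -0.0, 0.001]
contact_force: [2.7, -7.8, 1.0]
finger_gap: -0.0001
gripper_force: 3.6
```

```bash
python3 - <<'E'
from h import *
o=telemetry.get_obs();print(o['eef_pos'],tob(o['eef_pos']),o['contact_force'])
f=grab('wrist');save(f,'w6')
E
```

```text
[0.57341715 0.04536649 0.04238249] [-96.8  -1.8] [ 2.66827874 -7.76664296  0.99761636]
```

View pics/w6.png

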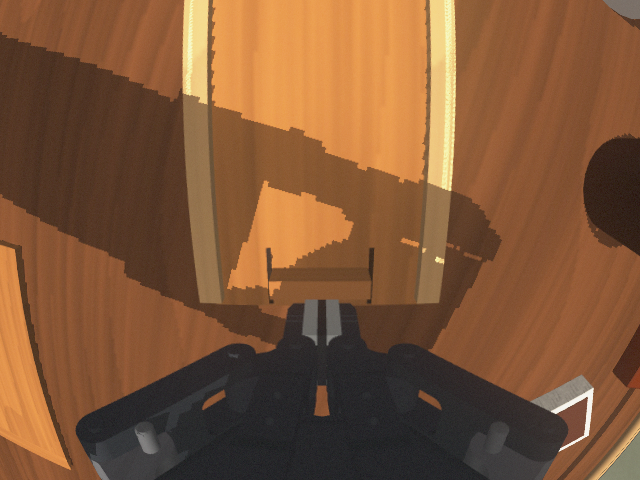

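The lid is nearly flush with the box rear (v≈303), and the 8 N push shows it is climbing the ridge. I'll continue in small steps and watch for the force drop.

Emit:
jog_arm([
  {"offset":[1,0,0],"delta_rot":[0,0,0]},
  {"offset":[0,0,0],"delta_rot":[0,0,0]},
])

```text
t: 16.45
eef_pos: [0.5734, 0.0459, 0.0425]
tcp_rot: [0.592, 0.806, -0.0, 0.002]
contact_force: [2.6, -8.8, 1.0]
finger_gap: -0.0003
gripper_force: 4.3
```

Emit:
jog_arm([
  {"offset":[1,0,0],"delta_rot":[0,0,0]},
  {"offset":[0,0,0],"delta_rot":[0,0,0]},
])

```text
t: 16.7
eef_pos: [0.5733, 0.0464, 0.0427]
tcp_rot: [0.592, 0.806, -0.001, 0.002]
contact_force: [3.1, -8.6, -0.4]
finger_gap: 0.0001
gripper_force: 5.1
```

Emit:
jog_arm([
  {"offset":[1,0,0],"delta_rot":[0,0,0]},
  {"offset":[0,0,0],"delta_rot":[0,0,0]},
])

```text
t: 16.95
eef_pos: [0.5733, 0.0469, 0.0428]
tcp_rot: [0.592, 0.806, -0.001, 0.003]
contact_force: [2.8, -11.4, -0.5]
finger_gap: 0.0002
gripper_force: 5.8
```

Emit:
jog_arm([
  {"offset":[0.8,0,0],"delta_rot":[0,0,0]},
  {"offset":[0,0,0],"delta_rot":[0,0,0]},
])

```text
t: 17.2
eef_pos: [0.5733, 0.0474, 0.0429]
tcp_rot: [0.592, 0.806, -0.001, 0.003]
contact_force: [3.8, -11.6, -0.5]
finger_gap: 0.0002
gripper_force: 6.3
```

Emit:
jog_arm([
  {"offset":[0.8,0,0],"delta_rot":[0,0,0]},
  {"offset":[0,0,0],"delta_rot":[0,0,0]},
])

```text
t: 17.45
eef_pos: [0.5733, 0.0478, 0.043]
tcp_rot: [0.592, 0.806, -0.001, 0.003]
contact_force: [2.9, -13.2, 0.5]
finger_gap: -0.0001
gripper_force: 6.9
```

Emit:
jog_arm([
  {"offset":[0.6,0,0],"delta_rot":[0,0,0]},
  {"offset":[0,0,0],"delta_rot":[0,0,0]},
])

```text
t: 17.7
eef_pos: [0.5732, 0.0482, 0.0431]
tcp_rot: [0.592, 0.806, -0.001, 0.003]
contact_force: [4.4, -14.4, -0.5]
finger_gap: -0.0
gripper_force: 7.3
```

Emit:
jog_arm([
  {"offset":[0.6,0,0],"delta_rot":[0,0,0]},
  {"offset":[0,0,0],"delta_rot":[0,0,0]},
])

```text
t: 17.95
eef_pos: [0.573, 0.0486, 0.0431]
tcp_rot: [0.592, 0.806, -0.001, 0.004]
contact_force: [4.0, -15.3, -0.9]
finger_gap: -0.0001
gripper_force: 7.6
```

Emit:
jog_arm([
  {"offset":[0.6,0,0],"delta_rot":[0,0,0]},
  {"offset":[0,0,0],"delta_rot":[0,0,0]},
])

```text
t: 18.2
eef_pos: [0.5729, 0.0489, 0.0431]
tcp_rot: [0.592, 0.806, -0.001, 0.004]
contact_force: [3.1, -14.9, -0.5]
finger_gap: 0.0001
gripper_force: 7.9
```

Emit:
jog_arm([
  {"offset":[0.6,0,0],"delta_rot":[0,0,0]},
  {"offset":[0,0,0],"delta_rot":[0,0,0]},
])

```text
t: 18.45
eef_pos: [0.5728, 0.0494, 0.0431]
tcp_rot: [0.592, 0.806, -0.001, 0.004]
contact_force: [3.7, -16.0, 0.1]
finger_gap: 0.0003
gripper_force: 8.2
```

Emit:
jog_arm([
  {"offset":[0.6,0,0],"delta_rot":[0,0,0]},
  {"offset":[0,0,0],"delta_rot":[0,0,0]},
])

```text
t: 18.7
eef_pos: [0.5726, 0.0499, 0.0431]
tcp_rot: [0.592, 0.806, -0.001, 0.004]
contact_force: [3.1, -16.6, 0.2]
finger_gap: -0.0001
gripper_force: 8.3
```

```bash
python3 - <<'E'
from h import *
f=grab('wrist');save(f,'w7')
a=cv2.imread('pics/w6.png')[270:330,170:470];b=cv2.imread('pics/w7.png')[270:330,170:470]
s=np.vstack([a,b]);cv2.imwrite('pics/cmp.png',cv2.resize(s,None,fx=2.6,fy=2.6,interpolation=cv2.INTER_CUBIC))
E
```

```text
(no output)
```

View pics/cmp.png

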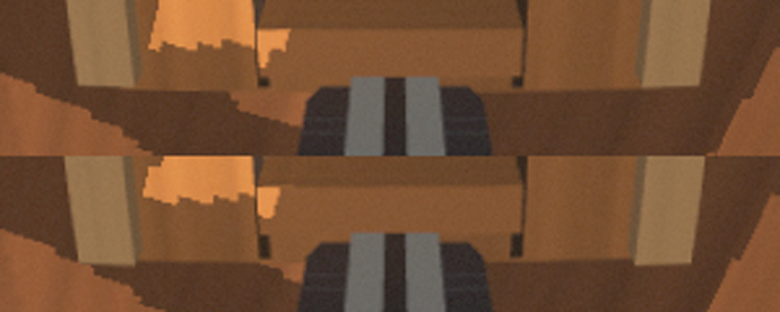

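The comparison shows the lid has advanced about 2 mm between the frames and is now close to flush, still short of the snap. I'll keep going in small steps.

Emit:
jog_arm([
  {"offset":[0.6,0,0],"delta_rot":[0,0,0]},
  {"offset":[0,0,0],"delta_rot":[0,0,0]},
])

```text
t: 19.0
eef_pos: [0.5717, 0.0517, 0.0428]
tcp_rot: [0.592, 0.806, -0.001, 0.003]
contact_force: [2.0, -11.3, -1.2]
finger_gap: -0.0002
gripper_force: 5.9
```

Emit:
jog_arm([
  {"offset":[0.6,0,0],"delta_rot":[0,0,0]},
  {"offset":[0,0,0],"delta_rot":[0,0,0]},
])

```text
t: 19.25
eef_pos: [0.5717, 0.0521, 0.0429]
tcp_rot: [0.592, 0.806, -0.001, 0.003]
contact_force: [3.0, -13.4, 0.6]
finger_gap: 0.0005
gripper_force: 6.4
```

The force dropped from 16.6 to 11.5 N as the lid snapped over. Backing off gently.

Emit:
jog_arm([
  {"offset":[-2,0,0],"delta_rot":[0,0,0]},
  {"offset":[-2,0,0],"delta_rot":[0,0,0]},
  {"offset":[-2,0,0],"delta_rot":[0,0,0]},
  {"offset":[-2,0,0],"delta_rot":[0,0,0]},
  {"offset":[-2,0,0],"delta_rot":[0,0,0]},
  {"offset":[-3,0,0],"delta_rot":[0,0,0]},
  {"offset":[-5,0,0],"delta_rot":[0,0,0]},
  {"offset":[-15,0,0],"delta_rot":[0,0,0]},
  {"offset":[-15,0,-10],"delta_rot":[0,0,0]},
  {"offset":[0,0,-50],"delta_rot":[0,0,0]},
  {"offset":[0,0,-50],"delta_rot":[0,0,0]},
  {"offset":[0,0,0],"delta_rot":[0,0,0]},
])

```text
t: 20.75
eef_pos: [0.5884, 0.0073, 0.1583]
tcp_rot: [0.592, 0.806, 0.002, 0.005]
contact_force: [-1.1, -0.1, 0.0]
finger_gap: -0.0
gripper_force: 0.0
```

```bash
python3 - <<'E'
from h import *
f=grab('wrist');save(f,'w8');g=np.array(f['pixels']).astype(float)
# column profiles: edge (wood->table) at lid rear vs box side walls, in box frame
o=telemetry.get_obs();print(tob(o['eef_pos']),o['eef_pos'],o['contact_force'])
K=f['mtx'];T=f['pose']
def fp(x,y,z):
    w=np.array([*tow(x,y)/1000,z]);c=(T[:3,:3].T@(w-T[:3,3]))*[1,-1,-1];r=np.hypot(c[0],c[1]);a=np.arctan2(r,c[2]);return K[0,2]+K[0,0]*a*c[0]/r,K[1,2]+K[1,1]*a*c[1]/r
def prof(y,z,x0,x1):
    xs=np.arange(x0,x1,.5);uv=np.array([fp(x,y,z) for x in xs],np.float32)
    return xs,np.array([cv2.remap(g.astype(np.float32),uv[:,:1],uv[:,1:],1)[:,0]]).reshape(-1,3).mean(1)
for y,z,n in[(48,.046,'wallL'),(-49,.046,'wallR'),(30,.039,'lidL'),(-32,.039,'lidR'),(27,.039,'lidL2'),(-28,.039,'lidR2')]:
    xs,p=prof(y,z,-108,-82);d=np.abs(np.diff(cv2.GaussianBlur(p[:,None],(1,5),0)[:,0]));i=np.argsort(d)[::-1][:3];print(n,xs[i],d[i].round(1))
# front: gap between nose and end wall
for y in(25,-25,0):
    xs,p=prof(y,.040,60,104);print(y,p[::2].round().astype(int).tolist())
E
```

```text
[-136.6   -3.1] [0.58645654 0.00778244 0.15517735] [-0.19870338  0.20173624  0.63356532]
wallL [-93.  -92.5 -92. ] [15.9 15.6  9.8]
wallR [-88.  -87.5 -88.5] [20.7 17.4 14.3]
lidL [-93.  -92.5 -90. ] [21.2 20.7 14.3]
lidR [-92.5 -93.  -98. ] [6.8 5.8 5.2]
lidL2 [-92.5 -93.  -92. ] [21.2 20.  14.8]
lidR2 [ -95.5  -92.5 -106. ] [10.   8.   7.9]
25 [0, 0, 0, 0, 0, 0, 0, 0, 0, 0, 0, 0, 0, 0, 0, 0, 0, 0, 0, 0, 0, 0, 0, 0, 0, 0, 0, 0, 0, 0, 0, 0, 0, 0, 0, 0, 0, 0, 0, 0, 0, 0, 0, 0]
-25 [0, 0, 0, 0, 0, 0, 0, 0, 0, 0, 0, 0, 0, 0, 0, 0, 0, 0, 0, 0, 0, 0, 0, 0, 0, 0, 0, 0, 0, 0, 0, 0, 0, 0, 0, 0, 0, 0, 0, 0, 0, 0, 0, 0]
0 [0, 0, 0, 0, 0, 0, 0, 0, 0, 0, 0, 0, 0, 0, 0, 0, 0, 0, 0, 0, 0, 0, 0, 0, 0, 0, 0, 0, 0, 0, 0, 0, 0, 0, 0, 0, 0, 0, 0, 0, 0, 0, 0, 0]
```

```bash
python3 - <<'E'
from h import *
print(job.job_done())
E
```

```text
the job is handed in; nothing more can be done
None
```

The domino lies flat in the box and the lid is shut. The lid snapped over the ridge at about 17 N, and its rear edge measured flush with the box to about 0.5 mm. The nose end was out of view in the last picture, so contact with the end wall is inferred. No other item on the table was touched, and the job is handed in at about 21 s.

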